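# Unclamp the mended book and put the weights away

## Task

The little green book in the clamp jig is dry: flip the toggle clamp's red-handled arm up past its centre so that it stays open, and only then lift the book out and lay it flat, label side up, in the empty steel tray between the jig and the tin; then swing the arm of the empty jig back down. Turn the bayonet lid of the round steel tin until its red lugs reach the slots, lift it off and lay it right side up on the round cork mat, then stand every brass weight that is on the table upright inside the tin. Leave the tin open, and do not disturb the paste jar, the bone folder or the brush.

Things in the scene. Friction and masses are not known exactly. Their poses are not given: they have to be found in the camera images.
- clamp_pivot (a point): hinge of the toggle clamp on the fixed jig (plywood plate 230 x 120 x 15 mm), 63 mm above the table. Axes are the jig's: z up, y along the hinge, -x from the pivot out over the book; the plate reaches 185 mm from the pivot on -x and 45 mm on +x. Two steel cheeks, 46 mm long in x, stand 14 to 19 mm either side of the pivot, to 73 mm above the table.
- clamp_arm (a joint): clamp arm angle, rad: 0 = shut (arm level along the jig's -x, rubber pad on the book's end next to the pivot); grows as it swings up and over towards +x, stop at 1.9. No spring, little friction, 180 g: let go below about 1.4 it falls shut, above about 1.5 it falls open to the stop.
- clamp_knob (a point): centre of the red handle on the arm's end: a cylinder of diameter 26 mm, 28 mm long along the jig's y, so it can be pinched from above and turns between the fingers. Shut, it is 110 mm from the pivot on -x and 25 mm above it (88 mm above the table); it swings on a 113 mm radius; arm open, its top is 172 mm above the table. Its axes turn with the arm.
- nest (a point): fixed point of the jig where the book's centre lies in its nest: 30 mm above the table, 105 mm from the pivot on the jig's -x; axes as the jig's. The book lies on the plate (15 mm above the table). Aluminium blocks 10 mm high hold its ends and corners with 1.5 mm play; the middle 85 mm of both long sides is free for fingers.
- book_c (a point): centre of the green cloth book, 120 (its x) x 60 (its y) x 30 mm (its z), 0.2 kg, lying flat with a paper label on its top (+z) cover; starts in the nest, its axes along the jig's.
- tray_floor (a point): centre of the inner floor of the empty fixed steel tray for the book, 3 mm above the table; the tray is 150 (x) x 230 (y) mm outside, walls 3 mm thick and 25 mm high. (Another tray, 0.85 m ahead of the robot, is not to be used.)
- tin_floor (a point): centre of the inner floor (4 mm above the table) of the fixed round tin; axes fixed to the tin, z up. Inside diameter 140 mm, wall rim 78 mm above the table. A collar, 184 mm outside diameter, has an inward flange (inner diameter 154 mm, top at 91 mm) over the lid's lugs, open in two 44-degree slots centred on the tin's +y and -y, marked by red plates outside.
- lid_grip (a point): on the lid's axis in its black grip bar: 13 mm below the bar's top, 23 mm above the disc, 34 mm above the lid's underside. Disc diameter 148 mm, 0.3 kg; bar 70 mm (lid x) by 14 mm (lid y). Red lugs 22 mm wide reach out 85 mm on lid +y and -y. At first 106 mm high, turned 0.6 to 1.35 rad anticlockwise from above; it lifts out once its y is within 12 degrees of the tin's +y or -y.
- mat_c (a point): centre of the top of the fixed round cork mat for the lid, 170 mm in diameter, 4 mm high.
- jar_c (a point): bystander: centre of the amber glass paste jar with white cap, 64 mm in diameter, 90 mm high, standing.
- folder_c (a point): bystander: centre of the tan bone folder, 150 x 22 x 5 mm, lying flat along its x.
- brush_c (a point): bystander: a point on the brush, near its middle, 190 mm long, lying on the table along its x.
- weight1_c (a point): centre (half-way up) of a brass pressing weight, 64 mm high, 0.42 kg: a round foot 44 mm in diameter and 30 mm high, and above it a round handle 20 mm in diameter and 34 mm long. Two to four of the weights are present.
- weight2_c (a point): centre (half-way up) of a brass pressing weight, 64 mm high, 0.42 kg: a round foot 44 mm in diameter and 30 mm high, and above it a round handle 20 mm in diameter and 34 mm long. Two to four of the weights are present.
- weight3_c (a point): centre (half-way up) of a brass pressing weight, 64 mm high, 0.42 kg: a round foot 44 mm in diameter and 30 mm high, and above it a round handle 20 mm in diameter and 34 mm long. Two to four of the weights are present.
- weight4_c (a point): centre (half-way up) of a brass pressing weight, 64 mm high, 0.42 kg: a round foot 44 mm in diameter and 30 mm high, and above it a round handle 20 mm in diameter and 34 mm long. Two to four of the weights are present.
- book: the same book, origin at the centre of its underside
- lid: the same lid, origin at the centre of its underside
Things that resemble listed ones, but are neither listed nor needed, are in the scene too. Leave any blue or purple look-alike of the part that bears weight3_c alone. What is shaped like the lid but purple is not meant.

How it is judged:
By the outcome, as a careful person would: the job done as asked, in the order asked, and still so for the second after the job is handed in, with the robot touching nothing.
Of weight1, weight2, weight3, weight4 only 2 to 4 are there at a start; the rules pass over those that are not, and their reading is None.
At some moment in a run one of weight1, weight2, weight3, weight4 may be knocked a few centimetres aside while the robot is not near it.
It also fails if it takes over 210 s, if anything falls off the work surface, if the arm or the gripper's body presses on something with over 40 N, if the wrist force passes 120 N, or if a joint passes its speed limit or range.

## Robot

A 6-joint arm with a two-finger parallel gripper is mounted at the origin on the work surface. World frame = base frame: x ahead of the robot, y to its left, z up, the work surface at z = 0. Lengths are in m, angles in rad, forces in N, time in s.
With the tool pointing down it reaches from about 0.375 to 0.975 m from the base axis. Payload 3.8 kg.
Tool frame: the origin (TCP) lies midway between the tips of the shut fingers; the grasp point (between the pads) lies 19 mm behind it; z points along the fingers, y is the line along which they close (so a half turn about z gives the same grasp; the last joint's range is limited). The gripper opens to 85 mm and grips with 20 to 120 N. Pads are 22 mm wide; open, the fingers measure 114 mm over their backs; the gripper's body (76 mm by 85 mm) begins 54 mm behind the grasp point. The pads swing forward as they close: fully open they stand 13 mm farther back than shut.
Start: joints at [-1.304, 0.264, 1.604, -0, 1.274, -0.037], TCP at [0.202, -0.644, 0.231] pointing down, gripper open.
Joint ranges: [-2.63, 2.63], [-0.94, 2.18], [0.31, 2.57], [-1.31, 4.45], [0, 2.66], [-2.55, 2.55]. Speed limits (rad/s): [2.57, 2.57, 3.14, 3.14, 3.14, 3.14].

## Interface

Orientations are given as a rotation vector (axis times angle).
In Python, from workcell import bot gives the robot as it stands.
- The arm moves only by the tool jog_arm, never from a script. Its argument "motion" is a list of rows, each a list of 5 numbers: the opening, from -1 (shut) to 1 (fully open), then the shift along the tool's x, y, z in mm, then the turn about the tool's z in degrees. In form: [[claw, x, y, z, twist], ...]. A call has 1 to 10 rows; each row shifts and turns the commanded pose from where the row before left it, along the tool's axes as they then stand; what a row does not reach is not made up. A row lasts 1/12 s, in which the tool goes at most 41.7 mm and 7.16 degrees, less where a joint would pass 70% of its speed; a pose out of reach is approached as far as the arm can. A call with a gripper value outside its range is refused whole. The fingers move at their own pace and stop on an object; "force" is the grip in N (left out, the last holds). Time passes only in rows, so rows that do not move let the fingers close. It gives the time, the measured TCP pose, the force, the opening and the grip force at its end, in the units of the state.
- bot.read_state(): the state, without advancing time (a new reading comes with each control period).
- bot.read_camera(name): name is "scene" or "top" or "wrist"; returns (picture, depth): 480x640x3 uint8, red, green, blue; 480x640 float32, m along the optical axis (not along the pixel's ray), 0 where there is no reading.
- bot.get_calibration(name): a dict with "vfov" (degrees; the focal length in pixels is half the picture's height over the tangent of half this angle, whatever the lens; pixels are square), "cx", "cy" (the principal point, pixels), "rvec" (rotation vector, rad) and "tvec" (3), from world to camera coordinates, as OpenCV has them; the wrist camera has in their place "tool_from_camera" (4x4, takes a point from camera to tool coordinates, whose origin is the TCP and whose axes are the flange's). Camera axes: x right, y down, z forward; pixel columns grow to the right and rows downward; lengths in m; the calibration is good to about 2 mm. The wrist camera is an equidistant fisheye: a pixel r from the principal point sees the ray r / f radians off the axis. A picture is of the moment at which its call begins: read the wrist's pose just before it. get_calibration takes no time and is no camera call.
- bot.finish_job(): hands the job in; it is judged then, once.
The state is a dict: "time": time; "q": joint angles; "joint_vel": joint speeds; "joint_torque": joint torques, N m; "tool_pos": TCP position; "tcp_rot": TCP orientation; "wrist_force": force on the tool from outside, world axes, zero at the start; "torque": the same for the moment, N m; "width": opening from 0.0 (shut) to 1.0 (fully open); "grip_force": force on a finger pad.
Only numpy, scipy, OpenCV 4.12 (cv2) and the standard library are available. Lean on these libraries where they do the work, as an engineer would, in place of code of your own. Each camera call takes 0.05 s, during which the arm holds its last target. There are 200 camera calls.

## Working session

There is one attempt and no reset: what is moved stays moved. The work goes in short steps, Python scripts to look and compute and a tool call to move; the robot and the scene stay as the last step left them, time stands still between calls to the robot, and variables do not carry over. Pictures are saved under pics/ and viewed, at most 14 in all, crops included, and the job is handed in when it is done.

Besides the shell and the picture viewer there is one more tool, called after "Call:" as name(argument=value, ...), one argument or row to a line, values as JSON. jog_arm: Moves the arm, as the interface text tells. Its arguments: {"type":"object","properties":{"motion":{"type":"array"},"force":{"type":"number"}},"required":["motion"]}

```bash
mkdir -p pics; ls; cat > h.py <<'E'
import numpy as np, cv2
from scipy.spatial.transform import Rotation as R
from workcell import bot
def cloud(name):
    s=bot.read_state(); im,d=bot.read_camera(name); c=bot.get_calibration(name)
    f=240/np.tan(np.radians(c["vfov"])/2); v,u=np.mgrid[0:480,0:640]
    x=(u-c["cx"])/f; y=(v-c["cy"])/f
    if name=="wrist":
        r=np.hypot(x,y)+1e-9; t=np.tan(np.minimum(r,1.5))/r; x,y=x*t,y*t
    P=np.stack([x*d,y*d,d],-1)
    if name=="wrist":
        T=np.array(c["tool_from_camera"]); P=P@T[:3,:3].T+T[:3,3]
        P=P@R.from_rotvec(s["tcp_rot"]).as_matrix().T+np.array(s["tool_pos"])
    else:
        P=(P-np.array(c["tvec"]).ravel())@R.from_rotvec(np.ravel(c["rvec"])).as_matrix()
    P[d<=0]=np.nan
    return im,P
def save(n,im): cv2.imwrite("pics/"+n+".png",im[...,::-1])
E
python3 - <<'E'
from h import *
for n in("top","scene"):
    im,P=cloud(n); save(n+"0",im); np.savez(n+"0.npz",im=im,P=P); print(n,bot.get_calibration(n))
s=bot.read_state();print(s)
E
```

```text
pics
top {'vfov': 50.994217367267176, 'cx': 317.93213186075695, 'cy': 232.58096975538282, 'rvec': array([ 2.14691537, -2.1600465 ,  0.09511011]), 'tvec': array([0.02221118, 0.54282592, 1.43129806])}
scene {'vfov': 57.234589345717716, 'cx': 313.730196028068, 'cy': 236.18943210444888, 'rvec': array([ 1.66638678,  2.17155782, -0.60106011]), 'tvec': array([ 0.11328494, -0.38351158,  1.35217918])}
{'time': 0.1, 'q': array([-1.30387919e+00,  2.64678244e-01,  1.60523215e+00, -2.81115819e-05,
        1.27370151e+00, -3.69067446e-02]), 'joint_vel': array([ 0.00053621, -0.00050995, -0.00429797,  0.00049846, -0.0016516 ,
       -0.00097786]), 'joint_torque': array([ 4.50251555e-04, -5.16704679e+01, -3.68589306e+01, -5.14238798e-05,
        6.34178767e-03, -4.85758608e-05]), 'tool_pos': array([ 0.20175207, -0.64345518,  0.23008909]), 'tcp_rot': array([-3.10343092e+00, -4.75121692e-01,  4.05646484e-04]), 'wrist_force': array([ 0.65600713,  0.44533294, -0.14139695]), 'torque': array([-0.01464344, -0.05871057, -0.0172863 ]), 'grip_force': 0.0, 'width': 1.0007912418233875}
```

View pics/top0.png

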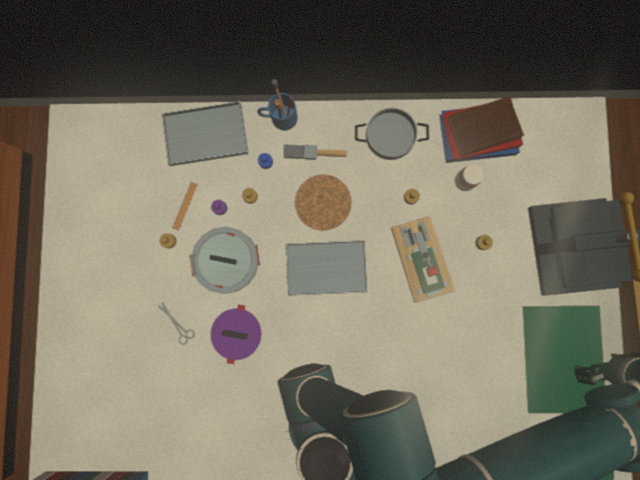

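View pics/scene0.png

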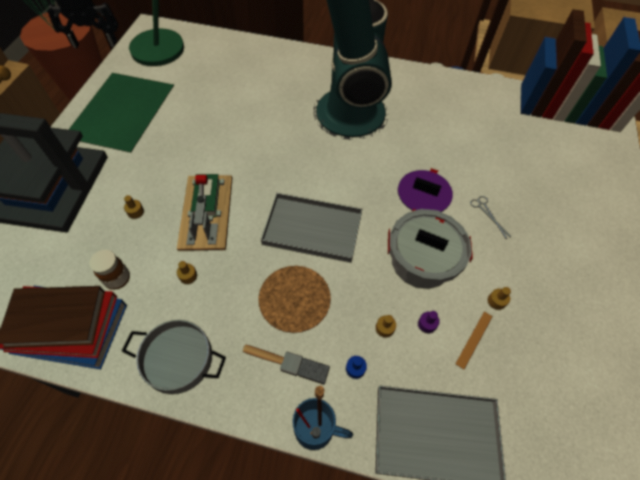

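The top view shows four brass weights at (250,196), (168,241), (412,196) and (485,242). The jig is at (422,258) with its knob at (433,272). The tray is at (326,267), the tin at (224,260), the mat at (323,202) and the purple decoys at (236,333) and (219,207).

```bash
python3 - <<'E'
from h import *
for n,boxes in (("top",{"w1":(240,186,262,206),"w2":(158,231,180,250),"w3":(402,186,422,206),"w4":(474,232,496,252)}),):
    z=np.load(n+"0.npz"); im,P=z["im"],z["P"]
    hsv=cv2.cvtColor(im,cv2.COLOR_RGB2HSV)
    for k,(a,b,c,d) in boxes.items():
        p=P[b:d,a:c].reshape(-1,3); h=p[:,2]
        foot=p[(h>.015)]; top=p[h>.05]
        print(k,"foot",np.nanmean(foot,0).round(3),"top",np.nanmean(top,0).round(3),len(foot),len(top),np.nanmax(h).round(3))
    # mat, tray, tin
    p=P[170:232,290:356].reshape(-1,3)
    m=(hsv[170:232,290:356,1]>90).ravel(); print("mat",np.nanmean(p[m],0), np.ptp(p[m],0))
    m=np.zeros((480,640),bool); m[236:300,280:372]=1
    g=m&(hsv[...,1]<45)&(P[...,2]<.03)&(im[...,2].astype(int)>=im[...,0].astype(int)-5)
    vv,uu=np.nonzero(g); print("tray",cv2.minAreaRect(P[g][:,:2].astype(np.float32)),g.sum(),np.nanmedian(P[g],0))
    sub=P[225:298,185:265].reshape(-1,3); ss=sub[(sub[:,2]>.08)&(sub[:,2]<.098)]
    print("tincollar",cv2.minEnclosingCircle(ss[:,:2].astype(np.float32)),np.nanmedian(sub[:,2]))
    red=((hsv[...,0]<8)|(hsv[...,0]>172))&(hsv[...,1]>110)
    r=red.copy(); r[:225]=0;r[300:]=0;r[:,:180]=0;r[:,450:]=0
    nl,l,st,ce=cv2.connectedComponentsWithStats(r.astype(np.uint8))
    for i in range(1,nl): print("red",ce[i].round(1),st[i,4],np.nanmean(P[l==i],0).round(3))
    blk=(im.max(-1)<60); blk[:250]=0;blk[275:]=0;blk[:,:205]=0;blk[:,245:]=0
    print("bar",cv2.minAreaRect(P[blk][:,:2].astype(np.float32)),np.nanmedian(P[blk],0))
    wood=np.zeros((480,640),bool);wood[210:305,385:460]=1
    j=wood&(P[...,2]>.010)&(P[...,2]<.2)
    print("jig",cv2.minAreaRect(P[j][:,:2].astype(np.float32)),j.sum())
    im2=cv2.resize(im[210:310,180:460],None,fx=2.85,fy=2.85,interpolation=cv2.INTER_CUBIC); 
    a=cv2.resize(im[210:310,385:465],None,fx=5,fy=5,interpolation=cv2.INTER_CUBIC); b=cv2.resize(im[215:305,185:265],None,fx=5,fy=5,interpolation=cv2.INTER_CUBIC)
    b=cv2.copyMakeBorder(b,0,50,0,0,cv2.BORDER_CONSTANT); save("crop1",np.hstack([a,b]))
E
```

```text
w1 foot [0.654 0.221 0.036] top [0.656 0.222 0.063] 182 39 0.07
w2 foot [0.523 0.459 0.038] top [0.524 0.462 0.063] 191 45 0.069
w3 foot [ 0.648 -0.252  0.038] top [ 0.649 -0.254  0.063] 181 42 0.073
w4 foot [ 0.512 -0.456  0.038] top [ 0.513 -0.459  0.062] 194 48 0.069
mat [0.63727945 0.00488357 0.00367894] [nan nan nan]
tray ((0.441828191280365, -0.0031206905841827393), (0.14609286189079285, 0.2264416366815567), 2.0230109691619873) 3493 [ 0.43866834 -0.00368186  0.00281974]
tincollar ((0.4617237448692322, 0.2810474634170532), 0.0980532318353653) 0.07973945566801012
red [230.7 233.9] 7 [0.535 0.263 0.084]
red [432.2 270.9] 54 [ 0.428 -0.294  0.099]
red [219. 286.] 5 [0.39  0.293 0.083]
bar ((0.46003589034080505, 0.2777749001979828), (0.06203329563140869, 0.0), -99.95519256591797) [0.46003588 0.27777491 0.11580475]
jig ((0.4728738069534302, -0.30542832612991333), (0.22997049987316132, 0.16947585344314575), 15.931713104248047) 3151
```

View pics/crop1.png

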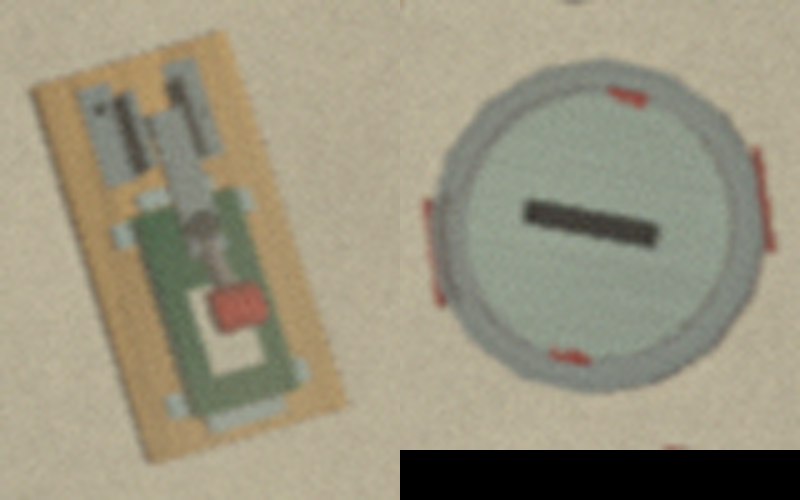

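Call:
jog_arm(
  motion=[
    [1, 30, -25, -6, 0],
    [1, 30, -25, -6, 0],
    [1, 30, -25, -6, 0],
    [1, 30, -25, -6, 0],
    [1, 30, -25, -6, 0],
    [1, 30, -25, -6, 0],
    [1, 30, -25, -6, 0],
    [1, 30, -25, -6, 0],
    [1, 30, -25, -6, 0],
    [1, 30, -25, -6, 0],
  ],
)

```text
time: 0.93
tool_pos: [0.4138, -0.3138, 0.2912]
tcp_rot: [-3.105, -0.475, 0.0]
wrist_force: [0.1, -0.1, 0.5]
width: 0.995
grip_force: 0.0
```

```bash
python3 - <<'E'
from h import *
im,P=cloud("wrist"); save("w1",im); np.savez("w1.npz",im=im,P=P)
s=bot.read_state(); print(s["time"],s["tool_pos"],s["tcp_rot"])
hsv=cv2.cvtColor(im,cv2.COLOR_RGB2HSV)
red=((hsv[...,0]<8)|(hsv[...,0]>172))&(hsv[...,1]>110)
print("red",red.sum(),np.nanmedian(P[red],0))
near=np.hypot(P[...,0]-.45,P[...,1]+.29)<.2
pl=near&(P[...,2]>.009)&(P[...,2]<.02)&(hsv[...,1]>60)&(hsv[...,0]<30)
q=P[pl][:,:2].astype(np.float32); print("plate",cv2.minAreaRect(q),len(q),np.median(P[pl],0))
ch=near&(P[...,2]>.066)&(P[...,2]<.078); print("cheek",cv2.minAreaRect(P[ch][:,:2].astype(np.float32)),ch.sum())
g=near&(hsv[...,0]>40)&(hsv[...,0]<85)&(hsv[...,1]>70)&(P[...,2]>.038)&(P[...,2]<.052); print("book",cv2.minAreaRect(P[g][:,:2].astype(np.float32)),g.sum(),np.median(P[g],0))
E
```

```text
0.9833 [ 0.41783833 -0.30846407  0.29272685] [-3.10095477 -0.48034779 -0.00831427]
red 828 [ 0.43051179 -0.29860077  0.09876968]
plate ((0.513397216796875, -0.3352294862270355), (0.29035821557044983, 0.23994950950145721), 16.25840950012207) 10537 [ 0.48453088 -0.2783524   0.01465016]
cheek ((0.5013277530670166, -0.276089072227478), (0.11453786492347717, 0.042987629771232605), 14.764159202575684) 2432
book ((0.43419328331947327, -0.2963520288467407), (0.11886376142501831, 0.059097059071063995), 16.37810516357422) 3646 [ 0.43853024 -0.30046443  0.04465584]
```

View pics/w1.png

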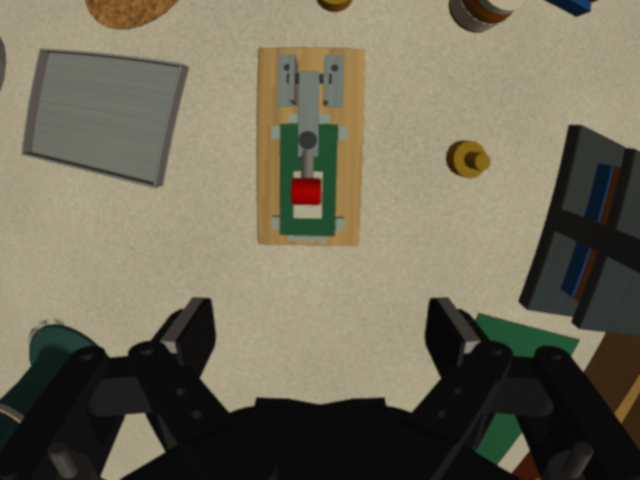

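The wrist view shows the jig upright in the image. The knob is at (307,191), the book at (308,180), and the label is still under the arm. The arm was still settling, so I'll re-measure at rest.

Call:
jog_arm(
  motion=[
    [1, 0, 0, 0, 0],
    [1, 0, 0, 0, 0],
  ],
)

```text
time: 1.15
tool_pos: [0.4136, -0.3152, 0.2911]
tcp_rot: [3.105, 0.479, -0.001]
wrist_force: [0.3, -0.2, 0.4]
width: 1.0
grip_force: 0.0
```

```bash
cat >> h.py <<'E'
def yaw(s=None):
    s=s or bot.read_state(); m=R.from_rotvec(s["tcp_rot"]).as_matrix(); return np.degrees(np.arctan2(m[1,0],m[0,0]))
def rel(target,psi=None):
    "shift (mm) along tool x,y,z to world target, and twist (deg) to tool-x yaw psi (shift is before twist)"
    s=bot.read_state(); m=R.from_rotvec(s["tcp_rot"]).as_matrix()
    d=m.T@(np.array(target)-s["tool_pos"])*1000
    t=0 if psi is None else -(psi-yaw(s)+180)%360
    if t>180: t-=360
    t=0 if psi is None else -((psi-yaw(s)+180)%360-180)
    print("shift",d.round(1),"twist",round(t,1),"| pos",s["tool_pos"].round(4),"yaw",yaw(s).round(1),"tilt",m[2].round(3),"t",round(s["time"],1),"F",np.array(s["wrist_force"]).round(1))
def jig(im,P):
    hsv=cv2.cvtColor(im,cv2.COLOR_RGB2HSV); near=np.hypot(P[...,0]-.45,P[...,1]+.29)<.2
    red=((hsv[...,0]<8)|(hsv[...,0]>172))&(hsv[...,1]>110)&near
    print("red",red.sum(),np.nanmedian(P[red],0).round(4),cv2.minAreaRect(P[red&(P[...,2]>.09)][:,:2].astype(np.float32)))
    g=near&(hsv[...,0]>40)&(hsv[...,0]<85)&(hsv[...,1]>70)&(P[...,2]>.038)&(P[...,2]<.052)
    print("book",cv2.minAreaRect(P[g][:,:2].astype(np.float32)),g.sum(),np.median(P[g],0))
E
python3 - <<'E'
from h import *
im,P=cloud("wrist"); jig(im,P); rel([.4295,-.297,.12],16.4)
E
```

```text
red 804 [ 0.4303 -0.2981  0.0989] ((0.4312482178211212, -0.3306349515914917), (0.027941269800066948, 0.09569355845451355), 2.9975578784942627)
book ((0.4340810179710388, -0.296116441488266), (0.11838386207818985, 0.058951690793037415), 16.057126998901367) 3697 [ 0.43827458 -0.3000879   0.04465617]
shift [ 21.5 -13.1 170.8] twist 1.0 | pos [ 0.413  -0.3159  0.2908] yaw 17.4 tilt [-0.001 -0.    -1.   ] t 1.2 F [-0.2  0.   0.1]
```

Call:
jog_arm(
  motion=[
    [0.6, 10, -6, 36, 1],
    [0.6, 11, -7, 36, 0],
    [0.4, 0, 0, 36, 0],
    [0.2, 0, 0, 36, 0],
    [0.2, 0, 0, 36, 0],
    [0.2, 0, 0, 36, 0],
    [0.2, 0, 0, 5, 0],
    [0.2, 0, 0, 0, 0],
    [0.2, 0, 0, 0, 0],
  ],
  force=30,
)

```text
time: 1.95
tool_pos: [0.4296, -0.2985, 0.071]
tcp_rot: [3.11, 0.446, 0.0]
wrist_force: [1.4, -0.2, 0.1]
width: 0.605
grip_force: 0.0
```

Call:
jog_arm(
  motion=[
    [-1, 0, 0, 0, 0],
    [-1, 0, 0, 0, 0],
    [-1, 0, 0, 0, 0],
    [-1, 0, 0, 0, 0],
    [-1, 0, 0, 0, 0],
  ],
)

```text
time: 2.37
tool_pos: [0.43, -0.2952, 0.0734]
tcp_rot: [-3.106, -0.445, -0.001]
wrist_force: [-3.6, 11.4, 11.5]
width: 0.32
grip_force: 32.1
```

Call:
jog_arm(
  motion=[
    [-1, 5.5, -2, -17.5, 0],
    [-1, 8.2, 0, -16.4, 0],
    [-1, 10.8, 0, -14.8, 0],
    [-1, 13, 0, -12.9, 0],
    [-1, 14.9, 0, -10.6, 0],
  ],
)

```text
time: 2.78
tool_pos: [0.4796, -0.2806, 0.1446]
tcp_rot: [3.108, 0.448, 0.001]
wrist_force: [2.4, -1.5, -10.2]
width: 0.322
grip_force: 30.2
```

Call:
jog_arm(
  motion=[
    [-1, 16.5, 0, -8, 0],
    [-1, 17.5, 0, -5.3, 0],
    [-1, 18.2, 0, -2.4, 0],
    [-1, 18.3, 0, 0.6, 0],
    [-1, 18, 0, 3.5, 0],
    [-1, 0, 0, 0, 0],
    [-1, 0, 0, 0, 0],
  ],
)

```text
time: 3.37
tool_pos: [0.5662, -0.2554, 0.1568]
tcp_rot: [3.108, 0.45, 0.006]
wrist_force: [2.4, 3.0, 4.9]
width: 0.32
grip_force: 31.3
```

Call:
jog_arm(
  motion=[
    [0.6, 0, 0, 0, 0],
    [0.6, 0, 0, 0, 0],
    [0.6, 0, 0, 0, 0],
    [0.8, 0, 0, -30, 0],
    [1, 0, 0, -35, 0],
    [1, -30, 0, -20, 0],
    [1, -36, 0, 0, 0],
    [1, -36, 0, 0, 0],
    [1, -36, 0, 0, 0],
    [1, 0, 0, 0, 0],
  ],
)

```text
time: 4.2
tool_pos: [0.4261, -0.2956, 0.2388]
tcp_rot: [3.11, 0.443, -0.006]
wrist_force: [0.2, -0.1, 0.4]
width: 0.998
grip_force: 0.0
```

Call:
jog_arm(
  motion=[
    [1, 0, 0, 0, 0],
    [1, 0, 0, 0, 0],
  ],
)

```text
time: 4.37
tool_pos: [0.4317, -0.2949, 0.2393]
tcp_rot: [3.109, 0.446, 0.001]
wrist_force: [1.3, -0.6, -0.2]
width: 1.001
grip_force: 0.0
```

```bash
python3 - <<'E'
from h import *
im,P=cloud("wrist"); save("w2",im); jig(im,P); rel([.434,-.296,.1],16.4)
E
```

```text
red 2177 [ 0.5529 -0.2616  0.1842] ((0.5552562475204468, -0.26101481914520264), (0.02449920028448105, 0.027316763997077942), 16.984052658081055)
book ((0.43410444259643555, -0.2958826720714569), (0.11866931617259979, 0.059107959270477295), 16.045604705810547) 6016 [ 0.4498398  -0.29193182  0.04462312]
shift [  1.1   1.7 139.3] twist -0.0 | pos [ 0.4323 -0.2947  0.2393] yaw 16.4 tilt [ 0.001  0.001 -1.   ] t 4.4 F [0.5 0.3 0.5]
```

View pics/w2.png

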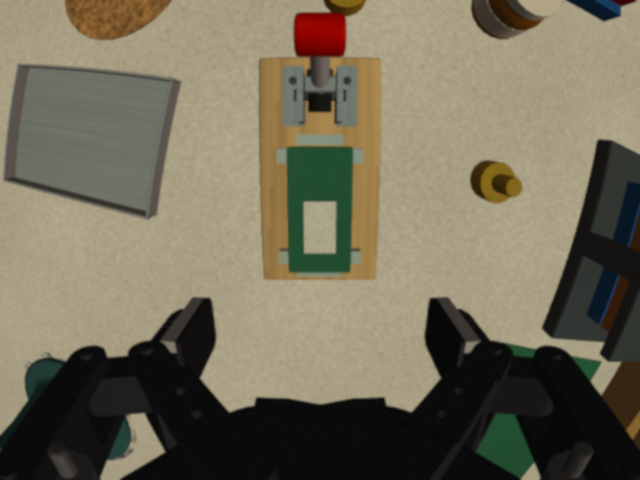

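The arm is up, with its knob at (320,35). It looks like it is near the balance point, only about 20 mm past the pivot, so I'll check whether it is still falling.

Call:
jog_arm(
  motion=[
    [1, 0, 0, 0, 0],
    [1, 0, 0, 0, 0],
    [1, 0, 0, 0, 0],
    [1, 0, 0, 0, 0],
    [1, 0, 0, 0, 0],
  ],
)

```text
time: 4.83
tool_pos: [0.4323, -0.2943, 0.2389]
tcp_rot: [-3.109, -0.449, 0.0]
wrist_force: [0.8, 0.2, -0.0]
width: 1.005
grip_force: 0.0
```

```bash
python3 - <<'E'
from h import *
im,P=cloud("wrist"); jig(im,P)
E
```

```text
red 2162 [ 0.553  -0.2617  0.1842] ((0.5555433034896851, -0.26093441247940063), (0.02483806386590004, 0.027392389252781868), 15.823442459106445)
book ((0.4339258372783661, -0.2962094247341156), (0.118433877825737, 0.05892770737409592), 16.375186920166016) 5928 [ 0.45049697 -0.29198433  0.04466033]
```

The knob has not moved, so the arm is balanced. I'll push it over to the stop with the shut fingers.

Call:
jog_arm(
  motion=[
    [-1, 0, 3, 28, 0],
    [-1, 0, 0, 28, 0],
    [-1, 0, 0, 28, 0],
    [-1, 20, 0, 0, 0],
    [-1, 35, 0, 0, 0],
    [-1, 35, 0, 0, 0],
    [-1, 14, 0, 0, 0],
    [-1, 12, 0, 0, 0],
    [-1, 12, 0, 0, 0],
    [-1, 0, 0, 0, 0],
  ],
)

```text
time: 5.72
tool_pos: [0.5571, -0.2608, 0.1551]
tcp_rot: [3.109, 0.45, 0.001]
wrist_force: [-0.1, -0.6, 0.4]
width: -0.001
grip_force: 0.0
```

Call:
jog_arm(
  motion=[
    [-1, 4, 0, 0, 0],
    [-1, -30, 0, -10, 0],
    [0, -35, 0, -30, 0],
    [1, -35, 0, -30, 0],
    [1, -32, -1.5, -10, 0],
    [1, 0, 0, 0, 0],
    [1, 0, 0, 0, 0],
    [1, 0, 0, 0, 0],
  ],
)

```text
time: 6.38
tool_pos: [0.4382, -0.2942, 0.2292]
tcp_rot: [-3.11, -0.446, -0.001]
wrist_force: [0.7, 0.2, -0.1]
width: 0.845
grip_force: 0.0
```

```bash
python3 - <<'E'
from h import *
im,P=cloud("wrist"); jig(im,P);rel([.434,-.296,.1],16.4)
E
```

```text
red 432 [ 0.5802 -0.254   0.1633] ((0.5804169774055481, -0.2536391317844391), (0.0038801119662821293, 0.026250876486301422), 17.094934463500977)
book ((0.43437081575393677, -0.2959917187690735), (0.11898797005414963, 0.05871507525444031), 16.52570343017578) 6302 [ 0.45067692 -0.2919877   0.04464426]
shift [ -4.9   0.9 128.7] twist -0.0 | pos [ 0.4385 -0.2938  0.2287] yaw 16.4 tilt [-0.    -0.001 -1.   ] t 6.4 F [0.6 1.  0.2]
```

Call:
jog_arm(
  motion=[
    [1, -5, 1, 36, 0],
    [1, 0, 0, 36, 0],
    [1, 0, 0, 36, 0],
    [1, 0, 0, 36, 0],
    [1, 0, 0, 36, 0],
    [1, 0, 0, 20, 0],
    [1, 0, 0, 12, 0],
    [1, 0, 0, 0, 0],
    [1, 0, 0, 0, 0],
  ],
)

```text
time: 7.18
tool_pos: [0.4345, -0.2959, 0.0167]
tcp_rot: [-3.108, -0.449, 0.002]
wrist_force: [-0.2, -0.4, -0.1]
width: 1.003
grip_force: 0.0
```

Call:
jog_arm(
  motion=[
    [-1, 0, 0, 0, 0],
    [-1, 0, 0, 0, 0],
    [-1, 0, 0, 0, 0],
    [-1, 0, 0, 0, 0],
    [-1, 0, 0, 0, 0],
  ],
  force=40,
)

```text
time: 7.6
tool_pos: [0.4351, -0.2951, 0.0195]
tcp_rot: [-3.108, -0.446, -0.002]
wrist_force: [-0.3, 7.4, 7.4]
width: 0.694
grip_force: 46.2
```

Call:
jog_arm(
  motion=[
    [-1, 0, 0, -15, 0],
    [-1, 0, 0, -30, 0],
    [-1, 0, 0, -30, 0],
    [-1, 0, 0, -30, 0],
    [-1, 11, -20, 0, 0],
    [-1, 11, -36, 0, 0],
    [-1, 11, -36, 0, 0],
    [-1, 11, -36, 0, 0],
    [-1, 11, -36, 0, 0],
    [-1, 11, -36, 0, 0],
  ],
)

```text
time: 8.43
tool_pos: [0.4414, -0.0846, 0.1238]
tcp_rot: [3.109, 0.447, 0.005]
wrist_force: [0.6, 0.2, -1.9]
width: 0.698
grip_force: 45.2
```

Call:
jog_arm(
  motion=[
    [-1, 11, -36, 0, 0],
    [-1, 10, -36, 0, 0],
    [-1, 0, -6, 0, -5],
    [-1, 0, 0, 0, -7],
    [-1, 0, 0, 0, -7],
    [-1, 0, 0, 0, -7],
    [-1, 0, 0, 0, -7],
    [-1, 0, 0, 0, -7],
    [-1, 0, 0, 0, -7],
    [-1, 0, 0, 0, -7],
  ],
)

```text
time: 9.27
tool_pos: [0.4398, -0.0052, 0.1236]
tcp_rot: [2.56, 1.818, 0.003]
wrist_force: [0.3, 1.3, -2.1]
width: 0.689
grip_force: 45.2
```

Call:
jog_arm(
  motion=[
    [-1, 0, 0, 0, -7],
    [-1, 0, 0, 0, -7],
    [-1, 0, 0, 0, -7],
    [-1, 0, 0, 0, 0],
    [-1, 0, 0, 0, 0],
    [-1, 0, 0, 0, 0],
  ],
)

```text
time: 9.77
tool_pos: [0.4395, -0.0052, 0.123]
tcp_rot: [2.197, 2.244, 0.001]
wrist_force: [-0.2, 0.0, -2.9]
width: 0.693
grip_force: 45.2
```

```bash
python3 - <<'E'
from h import *
im,P=cloud("top"); save("t3",im[160:340,140:460]); rel([.44,-.0035,.02],92)
g=np.zeros((480,640),bool); g[236:300,280:372]=1
h=P[...,2]; tr=g&(h>.018)&(h<.032); print(cv2.minAreaRect(P[tr][:,:2].astype(np.float32)))
im,P=cloud("wrist"); save("w3",im)
h=P[...,2]; tr=(h>.019)&(h<.030)&(np.abs(P[...,0]-.44)<.1)&(np.abs(P[...,1])<.15); print(cv2.minAreaRect(P[tr][:,:2].astype(np.float32)),tr.sum())
E
```

```text
shift [  1.7   0.5 102.8] twist -0.7 | pos [ 0.4394 -0.0052  0.1228] yaw 91.3 tilt [-0.     0.001 -1.   ] t 9.8 F [ 0.3  0.4 -2.5]
((0.44234755635261536, -0.0021201223134994507), (0.15003074705600739, 0.23014149069786072), 2.174722194671631)
((0.44301924109458923, -0.005866415798664093), (0.15133091807365417, 0.23069144785404205), 2.0915167331695557) 4054
```

View pics/w3.png

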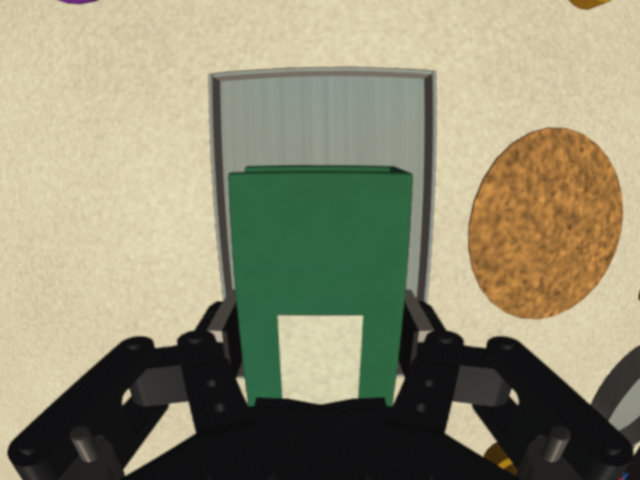

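The book is held level, label up, over the tray with margin on all sides.

Call:
jog_arm(
  motion=[
    [-1, 1, 3, 30, -0.7],
    [-1, 0, 0, 35, 0],
    [-1, 0, 0, 30, 0],
    [-1, 0, 0, 12, 0],
    [-1, 0, 0, 5, 0],
    [-1, 0, 0, 2, 0],
    [-1, 0, 0, 0, 0],
  ],
)

```text
time: 10.45
tool_pos: [0.4427, -0.0041, 0.0085]
tcp_rot: [2.181, 2.261, 0.0]
wrist_force: [0.3, -0.3, -1.4]
width: 0.691
grip_force: 45.2
```

Call:
jog_arm(
  motion=[
    [0.9, 0, 0, 0, 0],
    [0.9, 0, 0, 0, 0],
    [0.9, 0, 0, -2, 0],
    [0.9, 0, 0, -10, 0],
    [0.9, 0, 0, -36, 0],
    [0.9, 0, 0, -36, 0],
    [0.9, 0, 0, -36, 0],
    [0.9, 0, 0, -36, 0],
    [0.9, 0, 0, -36, 0],
  ],
)

```text
time: 11.2
tool_pos: [0.4421, -0.0041, 0.2036]
tcp_rot: [2.179, 2.261, 0.002]
wrist_force: [1.3, -0.4, -1.0]
width: 0.949
grip_force: 0.0
```

```bash
python3 - <<'E'
from h import *
im,P=cloud("wrist"); save("w4",im); hsv=cv2.cvtColor(im,cv2.COLOR_RGB2HSV)
g=(hsv[...,0]>40)&(hsv[...,0]<85)&(hsv[...,1]>70)&(np.hypot(P[...,0]-.44,P[...,1])<.12)
print("book",cv2.minAreaRect(P[g][:,:2].astype(np.float32)),np.median(P[g],0))
x=np.array([np.cos(np.radians(16.4)),np.sin(np.radians(16.4))]); piv=np.array([.434,-.296])+.105*x
print("piv",piv,"knob open",piv+.0597*x); rel([*(piv+.0597*x),.24],16.4)
E
```

```text
book ((0.4583500027656555, -0.006802637130022049), (0.087910957634449, 0.11863598227500916), 1.9780611991882324) [0.44326166 0.00984967 0.03270959]
piv [ 0.53472797 -0.26635415] knob open [ 0.59199901 -0.24949836]
shift [-250.3  136.3  -25.8] twist 75.7 | pos [ 0.447  -0.0044  0.2118] yaw 92.1 tilt [-0.002  0.015 -1.   ] t 11.2 F [ 3.1 -0.4  5. ]
```

Call:
jog_arm(
  motion=[
    [0.6, -30, 17, -8, 0],
    [0.6, -30, 17, -8, 0],
    [0.6, -30, 17, -10, 0],
    [0.6, -32, 17, 0, 0],
    [0.6, -32, 17, 0, 0],
    [0.6, -32, 17, 0, 0],
    [0.6, -32, 17, 0, 0],
    [0.6, -32, 17, 0, 0],
    [0.6, 0, 0, 0, 7],
    [0.6, 0, 0, 0, 7],
  ],
)

```text
time: 12.08
tool_pos: [0.588, -0.2512, 0.2268]
tcp_rot: [2.447, 1.969, 0.0]
wrist_force: [-0.2, 0.9, -0.6]
width: 0.802
grip_force: 0.0
```

Call:
jog_arm(
  motion=[
    [0.6, 0, 0, 0, 7],
    [0.6, 0, 0, 0, 7],
    [0.6, 0, 0, 0, 7],
    [0.6, 0, 0, 0, 7],
    [0.6, 0, 0, 0, 7],
    [0.6, 0, 0, 0, 7],
    [0.6, 0, 0, 0, 7],
    [0.6, 0, 0, 0, 7],
    [0.6, 0, 0, 0, 5.7],
    [0.6, 0, 0, 0, 0],
  ],
)

```text
time: 12.92
tool_pos: [0.5874, -0.249, 0.2274]
tcp_rot: [3.109, 0.444, 0.002]
wrist_force: [-0.4, -0.1, -0.2]
width: 0.799
grip_force: 0.0
```

Call:
jog_arm(
  motion=[
    [0.6, 0, 0, 0, 0],
    [0.6, 0, 0, 0, 0],
  ],
)

```text
time: 13.08
tool_pos: [0.5874, -0.249, 0.2269]
tcp_rot: [3.108, 0.452, 0.001]
wrist_force: [-0.1, 0.4, 1.0]
width: 0.801
grip_force: 0.0
```

```bash
python3 - <<'E'
from h import *
rel([.592,-.2495,.142],16.4)
im,P=cloud("wrist");hsv=cv2.cvtColor(im,cv2.COLOR_RGB2HSV)
red=((hsv[...,0]<8)|(hsv[...,0]>172))&(hsv[...,1]>110)&(np.hypot(P[...,0]-.59,P[...,1]+.25)<.07)
print(red.sum(),P[red].min(0),P[red].max(0)); im,P=cloud("top");hsv=cv2.cvtColor(im,cv2.COLOR_RGB2HSV)
g=(hsv[...,0]>40)&(hsv[...,0]<85)&(hsv[...,1]>70)&(np.hypot(P[...,0]-.44,P[...,1])<.12)
print("book",cv2.minAreaRect(P[g][:,:2].astype(np.float32)),np.median(P[g],0))
E
```

```text
shift [ 4.3  1.8 84.9] twist 0.1 | pos [ 0.5874 -0.249   0.2269] yaw 16.5 tilt [ 0.001  0.001 -1.   ] t 13.1 F [-0.1  0.4  1. ]
1980 [ 0.53709112 -0.29051535  0.01766187] [ 0.60654523 -0.2344851   0.17323119]
book ((0.44292840361595154, -0.006662007421255112), (0.10945221036672592, 0.05188010260462761), 89.63081359863281) [ 0.43112066 -0.00950872  0.03282894]
```

Call:
jog_arm(
  motion=[
    [0.6, 4, 2, 30, 0],
    [0.6, 0, 0, 30, 0],
    [0.6, 0, 0, 25, 0],
    [0.6, 0, 0, 0, 0],
    [-1, 0, 0, 0, 0],
    [-1, 0, 0, 0, 0],
    [-1, 0, 0, 0, 0],
    [-1, 0, 0, 0, 0],
    [-1, 0, 0, 0, 0],
  ],
  force=30,
)

```text
time: 13.93
tool_pos: [0.5926, -0.2478, 0.1445]
tcp_rot: [-3.107, -0.447, -0.004]
wrist_force: [-3.2, 7.9, 5.4]
width: 0.322
grip_force: 32.5
```

Call:
jog_arm(
  motion=[
    [-1, -15.7, -2, -8.2, 0],
    [-1, -16.8, 0, -5.6, 0],
    [-1, -17.7, 0, -2.9, 0],
    [-1, -17.7, 0, -0.1, 0],
    [-1, -17.5, 0, 2.7, 0],
    [-1, -16.9, 0, 5.4, 0],
  ],
)

```text
time: 14.43
tool_pos: [0.495, -0.2762, 0.1543]
tcp_rot: [3.109, 0.447, 0.011]
wrist_force: [0.7, 6.0, 3.1]
width: 0.324
grip_force: 32.1
```

Call:
jog_arm(
  motion=[
    [-1, -16, 0, 8.1, 0],
    [-1, -14.4, 0, 10.4, 0],
    [-1, -12.6, 0, 12.5, 0],
    [-1, -10.5, 0, 14.3, 0],
    [-1, -8.1, 0, 15.8, 0],
    [-1, -5.4, 0, 16.3, 0],
    [-1, 0, 0, 0, 0],
    [-1, 0, 0, 0, 0],
  ],
)

```text
time: 15.1
tool_pos: [0.4269, -0.2959, 0.0732]
tcp_rot: [-3.109, -0.448, 0.005]
wrist_force: [-6.4, -0.8, -0.9]
width: 0.324
grip_force: 43.1
```

Call:
jog_arm(
  motion=[
    [0.6, 0, 0, 0, 0],
    [0.6, 0, 0, 0, 0],
    [0.6, 0, 0, 0, 0],
    [0.6, 0, 0, -30, 0],
    [0.6, 0, 0, -40, 0],
    [0.6, 0, 0, -40, -7],
    [0.6, 0, 0, -40, -7],
    [0.6, 0, 0, -40, -7],
    [0.6, 0, 0, 0, -7],
    [0.6, 0, 0, 0, -7],
  ],
)

```text
time: 15.93
tool_pos: [0.4315, -0.2973, 0.2685]
tcp_rot: [2.818, 1.368, 0.008]
wrist_force: [0.2, -0.6, -0.7]
width: 0.803
grip_force: 0.0
```

Call:
jog_arm(
  motion=[
    [0.6, 0, 0, 0, -7],
    [0.6, 0, 0, 0, -7],
    [0.6, 0, 0, 0, -7],
    [0.6, 0, 0, 0, -5.6],
    [0.6, 0, 0, 0, 0],
    [0.6, 0, 0, 0, 0],
  ],
)

```text
time: 16.43
tool_pos: [0.4292, -0.2957, 0.2634]
tcp_rot: [2.443, 1.973, 0.001]
wrist_force: [0.5, 0.1, 0.0]
width: 0.801
grip_force: 0.0
```

```bash
python3 - <<'E'
from h import *
rel([.44,.20,.27],78)
im,P=cloud("top"); hsv=cv2.cvtColor(im,cv2.COLOR_RGB2HSV)
red=((hsv[...,0]<8)|(hsv[...,0]>172))&(hsv[...,1]>110)&(np.hypot(P[...,0]-.45,P[...,1]+.28)<.15)
print("knob",red.sum(),np.median(P[red],0))
E
```

```text
shift [486.9 -93.7  -7. ] twist -0.1 | pos [ 0.4292 -0.2957  0.2634] yaw 77.9 tilt [-0.001  0.002 -1.   ] t 16.4 F [0.5 0.1 0. ]
knob 63 [ 0.42749899 -0.29373625  0.09821805]
```

Call:
jog_arm(
  motion=[
    [0.6, 37.5, -7.2, -1, 0],
    [0.6, 37.5, -7.2, -1, 0],
    [0.6, 37.5, -7.2, -1, 0],
    [0.6, 37.5, -7.2, -1, 0],
    [0.6, 37.5, -7.2, -1, 0],
    [0.6, 37.5, -7.2, -1, 0],
    [0.6, 37.5, -7.2, -1, 0],
    [0.6, 37.5, -7.2, 0, 0],
    [0.6, 37.5, -7.2, 0, 0],
    [0.6, 37.5, -7.2, 0, 0],
  ],
)

```text
time: 17.32
tool_pos: [0.4361, 0.0881, 0.2702]
tcp_rot: [2.443, 1.974, 0.002]
wrist_force: [1.7, 0.3, -0.3]
width: 0.801
grip_force: 0.0
```

Call:
jog_arm(
  motion=[
    [0.6, 37.5, -7.2, 0, 0],
    [0.6, 37.5, -7.2, 0, 0],
    [0.6, 37.5, -7.2, 0, 0],
    [0.6, 0, 0, 0, 0],
    [0.6, 0, 0, 0, 0],
    [0.6, 0, 0, 0, 0],
  ],
)

```text
time: 17.82
tool_pos: [0.4384, 0.2006, 0.2696]
tcp_rot: [2.441, 1.977, -0.001]
wrist_force: [-0.2, 0.2, 0.2]
width: 0.799
grip_force: 0.0
```

```bash
python3 - <<'E'
from h import *
im,P=cloud("wrist"); save("w5",im); np.savez("w5.npz",im=im,P=P); hsv=cv2.cvtColor(im,cv2.COLOR_RGB2HSV)
near=np.hypot(P[...,0]-.46,P[...,1]-.28)<.12
red=(((hsv[...,0]<8)|(hsv[...,0]>172))&(hsv[...,1]>110)&near).astype(np.uint8)
n,l,st,ce=cv2.connectedComponentsWithStats(red)
for i in range(1,n):
    if st[i,4]>8: print("red",ce[i].round(),st[i,4],np.nanmean(P[l==i],0).round(4))
b=near&(P[...,2]>.112)&(P[...,2]<.125); print("bar",cv2.minAreaRect(P[b][:,:2].astype(np.float32)),b.sum())
c=near&(P[...,2]>.087)&(P[...,2]<.095); print("collar",cv2.minEnclosingCircle(P[c][:,:2].astype(np.float32)))
rel([.46,.279,.12],78)
E
```

```text
red [318.  18.] 36 [0.4743 0.3732 0.0856]
red [265.  37.] 38 [0.4254 0.3656 0.0863]
red [412. 125.] 210 [0.5363 0.2618 0.0829]
red [243. 125.] 109 [0.3898 0.2927 0.0829]
red [390. 212.] 35 [0.5015 0.1892 0.0867]
red [371. 219.] 20 [0.4837 0.186  0.0877]
red [345. 228.] 46 [0.4587 0.1825 0.0872]
bar ((0.46398186683654785, 0.2772698402404785), (0.06983521580696106, 0.014269017614424229), 77.9835433959961) 1572
collar ((0.46429577469825745, 0.2777385115623474), 0.09871918708086014)
shift [ 81.8   4.6 149.6] twist -0.1 | pos [0.4385 0.2    0.2696] yaw 77.9 tilt [-0.001  0.    -1.   ] t 17.9 F [-0.2  0.1 -0.1]
```

View pics/w5.png

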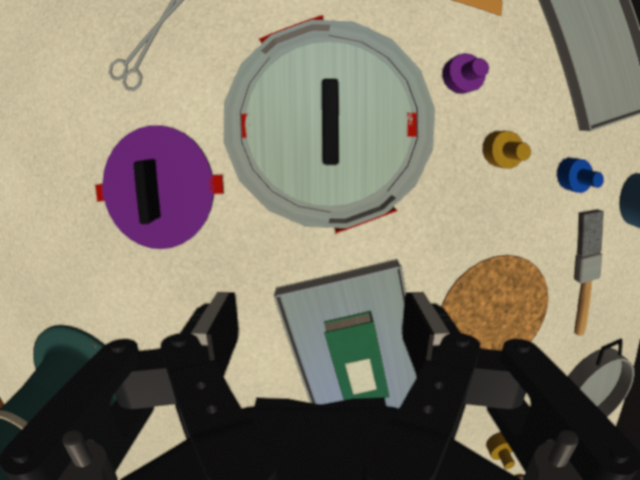

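The lid's lugs are at (243,125) and (412,125), and the slot plates at (293,27) and (365,222). The lid has to turn about 69° clockwise.

Call:
jog_arm(
  motion=[
    [0.3, 30, 3, 20, 0],
    [0.2, 30, 3, 25, 0],
    [0, 21, 3, 30, 0],
    [0, 0, 0, 30, 0],
    [0, 0, 0, 30, 0],
    [0, 0, 0, 30, 0],
    [0, 0, 0, 15, 0],
    [0, 0, 0, 0, 0],
    [0, 0, 0, 0, 0],
  ],
  force=60,
)

```text
time: 18.62
tool_pos: [0.4639, 0.2762, 0.0889]
tcp_rot: [-2.444, -1.974, 0.004]
wrist_force: [0.8, -0.0, -0.7]
width: 0.499
grip_force: 0.0
```

Call:
jog_arm(
  motion=[
    [-1, 0, 0, 0, 0],
    [-1, 0, 0, 0, 0],
    [-1, 0, 0, 0, 0],
    [-1, 0, 0, 0, 0],
    [-1, 0, 0, 0, 0],
  ],
)

```text
time: 19.03
tool_pos: [0.4656, 0.2786, 0.0921]
tcp_rot: [2.441, 1.976, 0.006]
wrist_force: [-1.4, -1.6, 6.1]
width: 0.152
grip_force: 59.8
```

Call:
jog_arm(
  motion=[
    [-1, 0, 0, 0, 7],
    [-1, 0, 0, 0, 7],
    [-1, 0, 0, 0, 7],
    [-1, 0, 0, 0, 7],
    [-1, 0, 0, 0, 7],
    [-1, 0, 0, 0, 7],
    [-1, 0, 0, 0, 7],
    [-1, 0, 0, 0, 7],
    [-1, 0, 0, 0, 7],
    [-1, 0, 0, 0, 6],
  ],
)

```text
time: 19.87
tool_pos: [0.4657, 0.2795, 0.0921]
tcp_rot: [-3.13, -0.239, -0.007]
wrist_force: [-2.0, 2.4, 5.6]
width: 0.156
grip_force: 59.9
```

Call:
jog_arm(
  motion=[
    [-1, 0, 0, 0, 0],
    [-1, 0, 0, 0, 0],
    [-1, 0, 0, -3, 0],
    [-1, 0, 0, -5, 0],
    [-1, 0, 0, -5, 0],
    [-1, 0, 0, -5, 0],
  ],
)

```text
time: 20.37
tool_pos: [0.4637, 0.2778, 0.1077]
tcp_rot: [3.131, 0.247, -0.001]
wrist_force: [0.0, 1.0, -3.0]
width: 0.153
grip_force: 58.4
```

```bash
python3 - <<'E'
from h import *
rel([.64,.005,.18],9)
E
```

```text
shift [131.3 297.  -72.3] twist 0.0 | pos [0.4637 0.2778 0.1077] yaw 9.0 tilt [-0.001  0.    -1.   ] t 20.4 F [ 0.  1. -3.]
```

```bash
python3 - <<'E'
from h import *
for f in("w5.npz","top0.npz"):
    z=np.load(f);im,P=z["im"],z["P"];hsv=cv2.cvtColor(im,cv2.COLOR_RGB2HSV)
    m=(hsv[...,1]>90)&(hsv[...,0]<25)&(np.hypot(P[...,0]-.637,P[...,1]-.005)<.1)&(P[...,2]<.012)
    print(cv2.minEnclosingCircle(P[m][:,:2].astype(np.float32)),P[m].mean(0))
E
```

```text
((0.6393084526062012, 0.0033457190729677677), 0.08528555184602737) [0.64411594 0.02154419 0.00395739]
((0.637836217880249, 0.00437695300206542), 0.08391512930393219) [0.6372342  0.00478916 0.00361124]
```

Call:
jog_arm(
  motion=[
    [-1, 0, 0, -20, 0],
    [-1, 0, 0, -30, 0],
    [-1, 0, 0, -30, 0],
    [-1, 14, 33, 0, 0],
    [-1, 14, 33, 0, 0],
    [-1, 14, 33, 0, 0],
    [-1, 14, 33, 0, 0],
    [-1, 14, 33, 0, 0],
    [-1, 14, 33, 0, 0],
    [-1, 14, 33, 0, 0],
  ],
)

```text
time: 21.2
tool_pos: [0.5975, 0.0635, 0.1877]
tcp_rot: [3.132, 0.247, -0.0]
wrist_force: [0.2, 0.4, -3.3]
width: 0.153
grip_force: 59.2
```

Call:
jog_arm(
  motion=[
    [-1, 14, 33, 0, 0],
    [-1, 14, 33, 0, 0],
    [-1, 0, 0, 0, 0],
    [-1, 0, 0, 0, 0],
    [-1, 0, 0, 0, 0],
  ],
)

```text
time: 21.62
tool_pos: [0.6345, 0.0044, 0.1872]
tcp_rot: [-3.131, -0.245, 0.002]
wrist_force: [-0.6, 1.2, -3.4]
width: 0.15
grip_force: 59.7
```

```bash
python3 - <<'E'
from h import *
rel([.638,.005,.024],9)
E
```

```text
shift [3.800e+00 1.000e-01 1.632e+02] twist -0.1 | pos [0.6345 0.0044 0.1872] yaw 8.9 tilt [-0.001 -0.001 -1.   ] t 21.6 F [-0.6  1.2 -3.4]
```

Call:
jog_arm(
  motion=[
    [-1, 4, 0, 30, 0],
    [-1, 0, 0, 40, 0],
    [-1, 0, 0, 40, 0],
    [-1, 0, 0, 30, 0],
    [-1, 0, 0, 15, 0],
    [-1, 0, 0, 5, 0],
    [-1, 0, 0, 2, 0],
    [-1, 0, 0, 1, 0],
    [-1, 0, 0, 0, 0],
  ],
)

```text
time: 22.37
tool_pos: [0.6396, 0.006, 0.0256]
tcp_rot: [3.132, 0.249, 0.003]
wrist_force: [0.2, -0.1, -2.7]
width: 0.152
grip_force: 59.8
```

Call:
jog_arm(
  motion=[
    [0.3, 0, 0, 0, 0],
    [0.3, 0, 0, 0, 0],
    [0.3, 0, 0, 0, 0],
    [0.3, 0, 0, -20, 0],
    [0.3, 0, 0, -36, 0],
    [0.3, 0, 0, -36, 0],
    [0.3, 0, 0, -36, 0],
    [0.3, 0, 0, -36, 0],
    [0.3, 0, 0, -36, 0],
    [0.3, 0, 0, 0, 0],
  ],
)

```text
time: 23.2
tool_pos: [0.6445, 0.0048, 0.2361]
tcp_rot: [3.13, 0.246, 0.027]
wrist_force: [1.0, 0.4, 0.7]
width: 0.654
grip_force: 0.0
```

```bash
cat >> h.py <<'E'
def weights(P,im):
    hsv=cv2.cvtColor(im,cv2.COLOR_RGB2HSV); h=P[...,2]
    m=((hsv[...,0]>12)&(hsv[...,0]<35)&(hsv[...,1]>90)&(h>.02)&(h<.08)).astype(np.uint8)
    n,l,st,ce=cv2.connectedComponentsWithStats(m)
    for i in range(1,n):
        if st[i,4]<40: continue
        q=P[l==i]; t=q[q[:,2]>.058]
        if len(t)>8: print("brass px",ce[i].round(),st[i,4],"top mid",((t.min(0)+t.max(0))/2).round(4),"mean",t.mean(0).round(4))
E
python3 - <<'E'
from h import *
im,P=cloud("wrist"); save("w6",im); h=P[...,2]
b=(h>.04)&(h<.058)&(np.hypot(P[...,0]-.638,P[...,1]-.004)<.06); print("bar",cv2.minAreaRect(P[b][:,:2].astype(np.float32)),b.sum(),np.median(P[b],0))
weights(P,im)
im,P=cloud("top"); save("t6",im); weights(P,im)
rel([.654,.221,.2])
E
```

```text
bar ((0.6415129899978638, 0.0037174075841903687), (0.06941983103752136, 0.013682838529348373), 9.125242233276367) 1139 [0.6438575  0.00370089 0.05026333]
brass px [116. 173.] 1377 top mid [0.6589 0.2185 0.062 ] mean [0.6589 0.2174 0.063 ]
brass px [549. 248.] 1163 top mid [ 0.6514 -0.2574  0.0619] mean [ 0.6518 -0.2561  0.063 ]
brass px [618. 356.] 606 top mid [ 0.5151 -0.4624  0.0614] mean [ 0.515  -0.4612  0.0624]
brass px [249. 195.] 160 top mid [0.6564 0.2223 0.064 ] mean [0.6562 0.2222 0.0646]
brass px [412. 196.] 161 top mid [ 0.6499 -0.254   0.0657] mean [ 0.6503 -0.2539  0.0649]
brass px [167. 240.] 165 top mid [0.5241 0.4621 0.0634] mean [0.5242 0.4618 0.0639]
brass px [484. 242.] 166 top mid [ 0.5134 -0.4603  0.0642] mean [ 0.5136 -0.4601  0.0636]
shift [  46.3 -211.5   28.9] twist 0 | pos [0.6411 0.0049 0.2288] yaw 9.0 tilt [ 0.007  0.001 -1.   ] t 23.3 F [-0.6  0.2 -0.2]
```

View pics/t6.png

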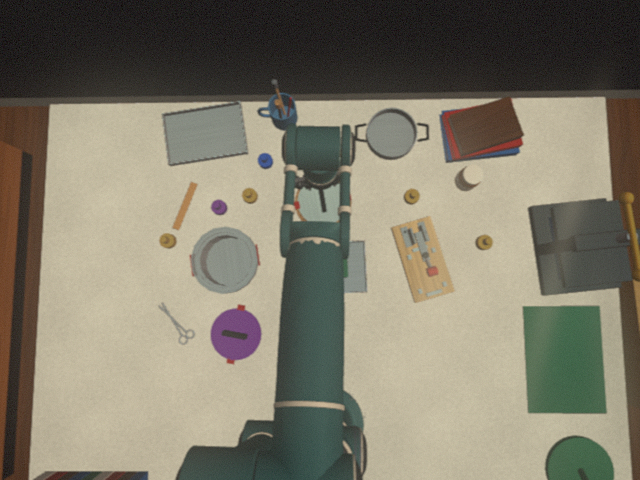

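The lid lies on the mat, the tin at (225,260) is open, and all four brass weights are standing where they were. Next is the weight at (250,195).

Call:
jog_arm(
  motion=[
    [0.4, 8, -35, 0, 0],
    [0.4, 8, -35, 0, 0],
    [0.4, 8, -35, 0, 0],
    [0.4, 8, -35, 0, 0],
    [0.4, 8, -35, 0, 0],
    [0.4, 8, -35, 0, 0],
    [0.4, 0, 0, 30, 0],
    [0.4, 0, 0, 30, 0],
    [0.4, 0, 0, 0, 0],
    [0.4, 0, 0, 0, 0],
  ],
)

```text
time: 24.13
tool_pos: [0.6506, 0.2192, 0.1603]
tcp_rot: [3.13, 0.247, -0.013]
wrist_force: [0.2, -0.1, -0.1]
width: 0.697
grip_force: 0.0
```

```bash
python3 - <<'E'
from h import *
im,P=cloud("wrist"); weights(P,im); rel([.657,.220,.034],9)
E
```

```text
brass px [318. 218.] 2548 top mid [0.6588 0.2196 0.0618] mean [0.659  0.2197 0.0633]
brass px [ 59. 315.] 1442 top mid [0.5266 0.4606 0.0617] mean [0.5278 0.4585 0.0626]
shift [5.000e+00 1.000e-01 1.291e+02] twist -0.0 | pos [0.6525 0.2195 0.1631] yaw 9.0 tilt [-0.003  0.    -1.   ] t 24.2 F [ 0.3 -0.7  1.5]
```

Call:
jog_arm(
  motion=[
    [0.4, 6, 0, 30, 0],
    [0.4, 0, 0, 36, 0],
    [0.4, 0, 0, 36, 0],
    [0.4, 0, 0, 24, 0],
    [0.4, 0, 0, 0, 0],
    [-1, 0, 0, 0, 0],
    [-1, 0, 0, 0, 0],
    [-1, 0, 0, 0, 0],
    [-1, 0, 0, 0, 0],
    [-1, 0, 0, 0, 0],
  ],
  force=60,
)

```text
time: 25.02
tool_pos: [0.6624, 0.2219, 0.0428]
tcp_rot: [-3.13, -0.247, -0.01]
wrist_force: [-0.1, 0.3, 6.6]
width: 0.21
grip_force: 58.7
```

Call:
jog_arm(
  motion=[
    [-1, 0, 0, -20, 0],
    [-1, 0, 0, -36, 0],
    [-1, 0, 0, -36, 0],
    [-1, 0, 0, -36, 0],
    [-1, -32, -11.8, 0, 0],
    [-1, -32, -11.8, 0, 0],
    [-1, -32, -11.8, 0, 0],
    [-1, -32, -11.8, 0, 0],
    [-1, -32, -11.8, 0, 0],
    [-1, 0, 0, 0, 0],
  ],
)

```text
time: 25.85
tool_pos: [0.4845, 0.254, 0.1651]
tcp_rot: [3.131, 0.25, -0.013]
wrist_force: [-0.8, -1.3, -5.9]
width: 0.21
grip_force: 59.3
```

Call:
jog_arm(
  motion=[
    [-1, 0, 0, 0, 0],
    [-1, 0, 0, 0, 0],
  ],
)

```text
time: 26.02
tool_pos: [0.4925, 0.2543, 0.1673]
tcp_rot: [-3.132, -0.248, -0.003]
wrist_force: [-0.5, 0.6, -3.7]
width: 0.206
grip_force: 59.3
```

```bash
python3 - <<'E'
from h import *
rel([.4949,.2550,.048],9)
im,P=cloud("wrist"); near=np.hypot(P[...,0]-.464,P[...,1]-.2775)<.12
c=near&(P[...,2]>.085)&(P[...,2]<.097); print("collar",cv2.minEnclosingCircle(P[c][:,:2].astype(np.float32)))
c=near&(P[...,2]>.0)&(P[...,2]<.009); print("floor",P[c].min(0),P[c].max(0))
E
```

```text
shift [  2.2  -0.3 119.3] twist 0.0 | pos [0.4925 0.2543 0.1673] yaw 9.0 tilt [ 0.002 -0.    -1.   ] t 26.0 F [-0.5  0.6 -3.7]
collar ((0.46445176005363464, 0.27737030386924744), 0.0991724282503128)
floor [3.95845145e-01 1.58550709e-01 2.75058207e-07] [0.58395184 0.39237314 0.00898516]
```

Call:
jog_arm(
  motion=[
    [-1, 2, 0, 30, 0],
    [-1, 0, 0, 36, 0],
    [-1, 0, 0, 30, 0],
    [-1, 0, 0, 15, 0],
    [-1, 0, 0, 5, 0],
    [-1, 0, 0, 2, 0],
    [-1, 0, 0, 0, 0],
  ],
)

```text
time: 26.65
tool_pos: [0.4959, 0.2547, 0.0492]
tcp_rot: [-3.131, -0.246, -0.003]
wrist_force: [0.0, 0.8, -4.2]
width: 0.209
grip_force: 59.3
```

Call:
jog_arm(
  motion=[
    [-1, 0, 0, 2, 0],
    [-1, 0, 0, 1, 0],
    [-0.2, 0, 0, 0, 0],
    [-0.2, 0, 0, 0, 0],
    [-0.2, 0, 0, 0, 0],
    [-0.2, 0, 0, -20, 0],
    [-0.2, 0, 0, -36, 0],
    [-0.2, 0, 0, -36, 0],
    [-0.2, 0, 0, -36, 0],
    [0.3, 10, -33, 0, 0],
  ],
)

```text
time: 27.48
tool_pos: [0.5036, 0.2875, 0.1836]
tcp_rot: [-3.129, -0.242, -0.021]
wrist_force: [1.3, 0.4, 0.6]
width: 0.527
grip_force: 0.0
```

Call:
jog_arm(
  motion=[
    [0.4, 10, -33, 0, 0],
    [0.4, 10, -33, 0, 0],
    [0.4, 10, -33, 0, 0],
    [0.4, 10, -33, 0, 0],
    [0.4, 10, -33, 0, 0],
    [0.4, 0, 0, 0, 0],
    [0.4, 0, 0, 0, 0],
    [0.4, 0, 0, 0, 0],
    [0.4, 0, 0, 0, 0],
  ],
)

```text
time: 28.23
tool_pos: [0.5224, 0.4584, 0.1738]
tcp_rot: [3.132, 0.246, -0.0]
wrist_force: [-0.5, -0.2, 0.5]
width: 0.699
grip_force: 0.0
```

```bash
python3 - <<'E'
from h import *
im,P=cloud("wrist"); weights(P,im); rel([.527,.460,.036],9)
im,P=cloud("top"); weights(P,im)
E
```

```text
brass px [315. 220.] 2318 top mid [0.5259 0.4606 0.062 ] mean [0.5266 0.4607 0.0633]
brass px [529. 294.] 1867 top mid [0.4912 0.2535 0.0635] mean [0.4927 0.2557 0.0658]
shift [  4.8  -1.1 137.9] twist -0.0 | pos [0.5225 0.4582 0.1739] yaw 9.0 tilt [-0.  0. -1.] t 28.3 F [ 0.3 -0.8  0.6]
brass px [412. 196.] 159 top mid [ 0.6508 -0.2536  0.0637] mean [ 0.6498 -0.2544  0.0646]
brass px [167. 241.] 154 top mid [0.5243 0.4612 0.0652] mean [0.523  0.4613 0.0636]
brass px [484. 242.] 170 top mid [ 0.5135 -0.4602  0.0648] mean [ 0.5133 -0.4599  0.0632]
brass px [237. 251.] 170 top mid [0.4909 0.2556 0.0668] mean [0.4904 0.2556 0.0682]
```

Call:
jog_arm(
  motion=[
    [0.4, 4, -2, 34, 0],
    [0.4, 0, 0, 36, 0],
    [0.4, 0, 0, 36, 0],
    [0.4, 0, 0, 30, 0],
    [0.4, 0, 0, 0, 0],
    [-1, 0, 0, 0, 0],
    [-1, 0, 0, 0, 0],
    [-1, 0, 0, 0, 0],
    [-1, 0, 0, 0, 0],
    [-1, 0, 0, 0, 0],
  ],
)

```text
time: 29.17
tool_pos: [0.5284, 0.4634, 0.0416]
tcp_rot: [-3.129, -0.247, -0.008]
wrist_force: [0.8, -1.7, 7.2]
width: 0.21
grip_force: 58.9
```

Call:
jog_arm(
  motion=[
    [-1, 0, 0, -20, 0],
    [-1, 0, 0, -36, 0],
    [-1, 0, 0, -36, 0],
    [-1, 0, 0, -36, 0],
    [-1, 0, 0, 0, 0],
    [-1, 0, 0, 0, 0],
  ],
)

```text
time: 29.67
tool_pos: [0.528, 0.4637, 0.1701]
tcp_rot: [-3.127, -0.246, -0.01]
wrist_force: [-0.3, 0.4, -4.5]
width: 0.211
grip_force: 59.5
```

```bash
python3 - <<'E'
from h import *
rel([.4865,.3084,.046],9)
E
```

```text
shift [-66.2 147.4 123. ] twist 0.0 | pos [0.528  0.4637 0.1701] yaw 9.0 tilt [ 0.007 -0.004 -1.   ] t 29.7 F [-0.3  0.4 -4.5]
```

Call:
jog_arm(
  motion=[
    [-1, -16.5, 36.8, 0, 0],
    [-1, -16.5, 36.8, 0, 0],
    [-1, -16.5, 36.8, 0, 0],
    [-1, -16.5, 36.8, 0, 0],
    [-1, 0, 0, 0, 0],
    [-1, 0, 0, 0, 0],
    [-1, 0, 0, 0, 0],
  ],
)

```text
time: 30.25
tool_pos: [0.483, 0.3057, 0.1638]
tcp_rot: [3.131, 0.245, -0.004]
wrist_force: [0.8, 0.8, -3.1]
width: 0.211
grip_force: 60.0
```

```bash
python3 - <<'E'
from h import *
rel([.4865,.3084,.046],9)
E
```

```text
shift [  4.2  -2.2 117.8] twist -0.0 | pos [0.483  0.3057 0.1638] yaw 9.0 tilt [-0.002  0.    -1.   ] t 30.2 F [ 0.8  0.8 -3.1]
```

Call:
jog_arm(
  motion=[
    [-1, 4, -2, 30, 0],
    [-1, 0, 0, 36, 0],
    [-1, 0, 0, 30, 0],
    [-1, 0, 0, 15, 0],
    [-1, 0, 0, 5, 0],
    [-1, 0, 0, 2, 0],
    [-1, 0, 0, 0, 0],
  ],
)

```text
time: 30.83
tool_pos: [0.4881, 0.3101, 0.0473]
tcp_rot: [-3.131, -0.248, -0.0]
wrist_force: [0.7, 1.3, -3.5]
width: 0.207
grip_force: 60.2
```

Call:
jog_arm(
  motion=[
    [-1, 0, 0, 1, 0],
    [-1, 0, 0, 0, 0],
    [-0.2, 0, 0, 0, 0],
    [-0.2, 0, 0, 0, 0],
    [-0.2, 0, 0, 0, 0],
    [-0.2, 0, 0, -20, 0],
    [-0.2, 0, 0, -36, 0],
    [-0.2, 0, 0, -36, 0],
    [-0.2, 0, 0, -36, 0],
    [0, 0, 0, 0, 0],
  ],
)

```text
time: 31.67
tool_pos: [0.4928, 0.3119, 0.1847]
tcp_rot: [-3.125, -0.246, -0.023]
wrist_force: [1.6, 0.8, 1.7]
width: 0.495
grip_force: 0.0
```

```bash
python3 - <<'E'
from h import *
im,P=cloud("top"); weights(P,im); rel([.651,-.2565,.17],9)
E
```

```text
brass px [412. 196.] 162 top mid [ 0.6498 -0.2538  0.0627] mean [ 0.6494 -0.2544  0.0632]
brass px [484. 242.] 168 top mid [ 0.5137 -0.4591  0.0655] mean [ 0.5135 -0.4594  0.0647]
brass px [237. 251.] 169 top mid [0.4913 0.256  0.0674] mean [0.4905 0.2561 0.0675]
brass px [218. 254.] 170 top mid [0.4851 0.3094 0.0686] mean [0.4843 0.3094 0.0674]
shift [ 68.7 585.6   9.6] twist -0.0 | pos [0.4915 0.3111 0.1814] yaw 9.0 tilt [ 0.012 -0.005 -1.   ] t 31.7 F [ 0.5 -0.3  0.4]
```

Call:
jog_arm(
  motion=[
    [0.2, 4.3, 36.6, -3, 0],
    [0.4, 4.3, 36.6, -3, 0],
    [0.4, 4.3, 36.6, 0, 0],
    [0.4, 4.3, 36.6, 0, 0],
    [0.4, 4.3, 36.6, 0, 0],
    [0.4, 4.3, 36.6, 0, 0],
    [0.4, 4.3, 36.6, 0, 0],
    [0.4, 4.3, 36.6, 0, 0],
    [0.4, 4.3, 36.6, 0, 0],
    [0.4, 4.3, 36.6, 0, 0],
  ],
)

```text
time: 32.55
tool_pos: [0.5869, -0.0477, 0.1797]
tcp_rot: [-3.132, -0.246, 0.001]
wrist_force: [-0.3, 0.8, 0.5]
width: 0.697
grip_force: 0.0
```

Call:
jog_arm(
  motion=[
    [0.4, 4.3, 36.6, 0, 0],
    [0.4, 4.3, 36.6, 0, 0],
    [0.4, 4.3, 36.6, 0, 0],
    [0.4, 4.3, 36.6, 0, 0],
    [0.4, 4.3, 36.6, 0, 0],
    [0.4, 4.3, 36.6, 0, 0],
    [0.4, 0, 0, 0, 0],
    [0.4, 0, 0, 0, 0],
    [0.4, 0, 0, 0, 0],
  ],
)

```text
time: 33.3
tool_pos: [0.6464, -0.2583, 0.1793]
tcp_rot: [-3.13, -0.245, 0.003]
wrist_force: [-0.3, 0.4, -1.1]
width: 0.701
grip_force: 0.0
```

```bash
python3 - <<'E'
from h import *
im,P=cloud("wrist"); weights(P,im); rel([.651,-.2565,.038],9)
E
```

```text
brass px [521. 109.] 77 top mid [ 0.7677 -0.393   0.0658] mean [ 0.7673 -0.3931  0.0659]
brass px [507. 193.] 1615 top mid [ 0.6999 -0.4086  0.068 ] mean [ 0.702  -0.3991  0.0644]
brass px [319. 217.] 2235 top mid [ 0.6515 -0.2581  0.0619] mean [ 0.6523 -0.2582  0.0633]
brass px [320. 331.] 65 top mid [ 0.5593 -0.2742  0.0656] mean [ 0.5603 -0.2741  0.066 ]
brass px [634. 381.] 107 top mid [ 0.5303 -0.6539  0.0727] mean [ 0.5323 -0.6535  0.0726]
shift [  4.8  -0.2 141.7] twist 0.0 | pos [ 0.6465 -0.2577  0.1797] yaw 9.0 tilt [-0.001 -0.001 -1.   ] t 33.4 F [ 0.1  0.1 -0.5]
```

Call:
jog_arm(
  motion=[
    [0.4, 5, 0, 36, 0],
    [0.4, 0, 0, 36, 0],
    [0.4, 0, 0, 36, 0],
    [0.4, 0, 0, 33, 0],
    [0.4, 0, 0, 0, 0],
    [-1, 0, 0, 0, 0],
    [-1, 0, 0, 0, 0],
    [-1, 0, 0, 0, 0],
    [-1, 0, 0, 0, 0],
    [-1, 0, 0, 0, 0],
  ],
)

```text
time: 34.18
tool_pos: [0.6546, -0.2583, 0.0434]
tcp_rot: [3.13, 0.246, 0.008]
wrist_force: [0.5, 2.8, 6.8]
width: 0.211
grip_force: 58.5
```

Call:
jog_arm(
  motion=[
    [-1, 0, 0, -20, 0],
    [-1, 0, 0, -36, 0],
    [-1, 0, 0, -36, 0],
    [-1, 0, 0, -36, 0],
    [-1, 0, 0, -10, 0],
    [-1, 0, 0, 0, 0],
    [-1, 0, 0, 0, 0],
  ],
)

```text
time: 34.77
tool_pos: [0.6518, -0.258, 0.1771]
tcp_rot: [3.132, 0.246, 0.0]
wrist_force: [0.2, -0.7, -4.8]
width: 0.214
grip_force: 59.2
```

```bash
python3 - <<'E'
from h import *
rel([.4415,.2466,.17],9)
E
```

```text
shift [-128.8 -531.3    7. ] twist -0.0 | pos [ 0.6518 -0.258   0.1771] yaw 9.0 tilt [ 0.  0. -1.] t 34.8 F [ 0.2 -0.7 -4.8]
```

Call:
jog_arm(
  motion=[
    [-1, -8.6, -35.4, 0, 0],
    [-1, -8.6, -35.4, 0, 0],
    [-1, -8.6, -35.4, 0, 0],
    [-1, -8.6, -35.4, 0, 0],
    [-1, -8.6, -35.4, 0, 0],
    [-1, -8.6, -35.4, 0, 0],
    [-1, -8.6, -35.4, 0, 0],
    [-1, -8.6, -35.4, 0, 0],
    [-1, -8.6, -35.4, 0, 0],
    [-1, -8.6, -35.4, 0, 0],
  ],
)

```text
time: 35.6
tool_pos: [0.508, 0.0792, 0.1733]
tcp_rot: [3.132, 0.246, -0.011]
wrist_force: [0.2, 0.0, -4.5]
width: 0.209
grip_force: 59.4
```

Call:
jog_arm(
  motion=[
    [-1, -8.6, -35.4, 0, 0],
    [-1, -8.6, -35.4, 0, 0],
    [-1, -8.6, -35.4, 0, 0],
    [-1, -8.6, -35.4, 0, 0],
    [-1, -8.6, -35.4, 0, 0],
    [-1, 0, 0, 0, 0],
    [-1, 0, 0, 0, 0],
    [-1, 0, 0, 0, 0],
  ],
)

```text
time: 36.27
tool_pos: [0.4397, 0.2454, 0.1746]
tcp_rot: [3.129, 0.249, -0.008]
wrist_force: [0.1, 0.1, -4.8]
width: 0.21
grip_force: 59.9
```

```bash
python3 - <<'E'
from h import *
rel([.4405,.2466,.048],9)
E
```

```text
shift [  1.6  -1.4 126.6] twist 0.1 | pos [0.4397 0.2454 0.1746] yaw 9.1 tilt [-0.005  0.002 -1.   ] t 36.3 F [ 0.1  0.1 -4.8]
```

Call:
jog_arm(
  motion=[
    [-1, 1, -1, 30, 0],
    [-1, 0, 0, 36, 0],
    [-1, 0, 0, 32, 0],
    [-1, 0, 0, 20, 0],
    [-1, 0, 0, 7, 0],
    [-1, 0, 0, 2, 0],
    [-1, 0, 0, 0, 0],
  ],
)

```text
time: 36.85
tool_pos: [0.4429, 0.2465, 0.0502]
tcp_rot: [3.132, 0.244, -0.001]
wrist_force: [0.7, -0.1, -3.3]
width: 0.209
grip_force: 59.8
```

Call:
jog_arm(
  motion=[
    [-1, 0, 0, 1, 0],
    [-1, 0, 0, 0, 0],
    [-0.2, 0, 0, 0, 0],
    [-0.2, 0, 0, 0, 0],
    [-0.2, 0, 0, 0, 0],
    [-0.2, 0, 0, -20, 0],
    [-0.2, 0, 0, -36, 0],
    [-0.2, 0, 0, -36, 0],
    [-0.2, 0, 0, -36, 0],
    [0, 0, 0, -5, 0],
  ],
)

```text
time: 37.68
tool_pos: [0.4469, 0.2499, 0.1911]
tcp_rot: [-3.127, -0.247, -0.02]
wrist_force: [1.7, 0.3, 0.9]
width: 0.498
grip_force: 0.0
```

```bash
python3 - <<'E'
from h import *
im,P=cloud("top"); weights(P,im); rel([.515,-.4615,.18],9)
E
```

```text
brass px [484. 242.] 169 top mid [ 0.5137 -0.4594  0.0634] mean [ 0.5133 -0.4598  0.0638]
brass px [237. 250.] 128 top mid [0.491  0.2555 0.0664] mean [0.4901 0.2555 0.067 ]
brass px [239. 270.] 129 top mid [0.4387 0.2498 0.0675] mean [0.4381 0.2497 0.0674]
shift [-43.9 713.1   6.3] twist 0.0 | pos [0.4464 0.2496 0.1895] yaw 9.0 tilt [ 0.012 -0.004 -1.   ] t 37.7 F [0.9 0.7 0.9]
```

Call:
jog_arm(
  motion=[
    [0.4, -2.2, 35.6, 0, 0],
    [0.4, -2.2, 35.6, 0, 0],
    [0.4, -2.2, 35.6, 0, 0],
    [0.4, -2.2, 35.6, 0, 0],
    [0.4, -2.2, 35.6, 0, 0],
    [0.4, -2.2, 35.6, 0, 0],
    [0.4, -2.2, 35.6, 0, 0],
    [0.4, -2.2, 35.6, 0, 0],
    [0.4, -2.2, 35.6, 0, 0],
    [0.4, -2.2, 35.6, 0, 0],
  ],
)

```text
time: 38.57
tool_pos: [0.4757, -0.1091, 0.1817]
tcp_rot: [-3.131, -0.247, 0.001]
wrist_force: [-0.2, -0.5, -0.2]
width: 0.697
grip_force: 0.0
```

Call:
jog_arm(
  motion=[
    [0.4, -2.2, 35.6, 0, 0],
    [0.4, -2.2, 35.6, 0, 0],
    [0.4, -2.2, 35.6, 0, 0],
    [0.4, -2.2, 35.6, 0, 0],
    [0.4, -2.2, 35.6, 0, 0],
    [0.4, -2.2, 35.6, 0, 0],
    [0.4, -2.2, 35.6, 0, 0],
    [0.4, -2.2, 35.6, 0, 0],
    [0.4, -2.2, 35.6, 0, 0],
    [0.4, -2.2, 35.6, 0, 0],
  ],
)

```text
time: 39.4
tool_pos: [0.5099, -0.4639, 0.181]
tcp_rot: [-3.13, -0.246, 0.002]
wrist_force: [1.2, 1.1, -0.3]
width: 0.696
grip_force: 0.0
```

Call:
jog_arm(
  motion=[
    [0.4, 0, 0, 0, 0],
    [0.4, 0, 0, 0, 0],
    [0.4, 0, 0, 0, 0],
  ],
)

```text
time: 39.65
tool_pos: [0.5098, -0.4618, 0.181]
tcp_rot: [-3.13, -0.246, 0.002]
wrist_force: [-0.3, 0.1, -0.1]
width: 0.704
grip_force: 0.0
```

```bash
python3 - <<'E'
from h import *
im,P=cloud("wrist"); weights(P,im); rel([.5155,-.4625,.038],9)
E
```

```text
brass px [302.   7.] 877 top mid [ 0.6748 -0.4234  0.0667] mean [ 0.673  -0.4246  0.0631]
brass px [322. 217.] 2210 top mid [ 0.5145 -0.4642  0.0619] mean [ 0.5151 -0.4645  0.0632]
shift [  5.4   2.4 143.4] twist 0.0 | pos [ 0.51   -0.4613  0.1814] yaw 9.0 tilt [-0.001 -0.002 -1.   ] t 39.7 F [-0.2  0.2  0.7]
```

Call:
jog_arm(
  motion=[
    [0.4, 4.5, 3, 36, 0],
    [0.4, 0, 0, 36, 0],
    [0.4, 0, 0, 36, 0],
    [0.4, 0, 0, 35, 0],
    [0.4, 0, 0, 0, 0],
    [-1, 0, 0, 0, 0],
    [-1, 0, 0, 0, 0],
    [-1, 0, 0, 0, 0],
    [-1, 0, 0, 0, 0],
    [-1, 0, 0, 0, 0],
  ],
)

```text
time: 40.53
tool_pos: [0.5173, -0.4661, 0.0433]
tcp_rot: [3.128, 0.246, 0.006]
wrist_force: [0.8, 1.8, 7.9]
width: 0.209
grip_force: 58.1
```

Call:
jog_arm(
  motion=[
    [-1, 0, 0, -20, 0],
    [-1, 0, 0, -36, 0],
    [-1, 0, 0, -36, 0],
    [-1, 0, 0, -36, 0],
    [-1, 0, 0, -36, 0],
    [-1, 0, 0, 0, 0],
    [-1, 0, 0, 0, 0],
  ],
)

```text
time: 41.12
tool_pos: [0.5169, -0.4667, 0.208]
tcp_rot: [3.126, 0.246, 0.008]
wrist_force: [0.0, 0.3, -4.5]
width: 0.213
grip_force: 59.1
```

```bash
python3 - <<'E'
from h import *
rel([.4331,.302,.18],9)
E
```

```text
shift [  37.3 -772.5   23. ] twist -0.0 | pos [ 0.5169 -0.4667  0.208 ] yaw 9.0 tilt [ 0.005  0.007 -1.   ] t 41.1 F [ 0.   0.3 -4.5]
```

Call:
jog_arm(
  motion=[
    [-1, 1.7, -35.1, 0, 0],
    [-1, 1.7, -35.1, 0, 0],
    [-1, 1.7, -35.1, 0, 0],
    [-1, 1.7, -35.1, 0, 0],
    [-1, 1.7, -35.1, 0, 0],
    [-1, 1.7, -35.1, 0, 0],
    [-1, 1.7, -35.1, 0, 0],
    [-1, 1.7, -35.1, 0, 0],
    [-1, 1.7, -35.1, 0, 0],
    [-1, 1.7, -35.1, 0, 0],
  ],
)

```text
time: 41.95
tool_pos: [0.4746, -0.1135, 0.2005]
tcp_rot: [-3.13, -0.246, 0.007]
wrist_force: [1.1, 0.0, -3.7]
width: 0.202
grip_force: 59.9
```

Call:
jog_arm(
  motion=[
    [-1, 1.7, -35.1, 0, 0],
    [-1, 1.7, -35.1, 0, 0],
    [-1, 1.7, -35.1, 0, 0],
    [-1, 1.7, -35.1, 0, 0],
    [-1, 1.7, -35.1, 0, 0],
    [-1, 1.7, -35.1, 0, 0],
    [-1, 1.7, -35.1, 0, 0],
    [-1, 1.7, -35.1, 0, 0],
    [-1, 1.7, -35.1, 0, 0],
    [-1, 1.7, -35.1, 0, 0],
  ],
)

```text
time: 42.78
tool_pos: [0.4367, 0.2345, 0.2007]
tcp_rot: [3.13, 0.247, -0.007]
wrist_force: [1.3, -0.4, -4.6]
width: 0.208
grip_force: 59.9
```

Call:
jog_arm(
  motion=[
    [-1, 1.7, -35.1, 0, 0],
    [-1, 1.7, -35.1, 0, 0],
    [-1, 0, 0, 20, 0],
    [-1, 0, 0, 10, 0],
    [-1, 0, 0, 0, 0],
    [-1, 0, 0, 0, 0],
    [-1, 0, 0, 0, 0],
  ],
)

```text
time: 43.37
tool_pos: [0.4312, 0.3024, 0.1729]
tcp_rot: [3.131, 0.244, -0.002]
wrist_force: [0.2, 0.7, -3.0]
width: 0.209
grip_force: 60.1
```

```bash
python3 - <<'E'
from h import *
rel([.4331,.302,.048],9)
im,P=cloud("wrist"); save("w8",im); weights(P,im)
E
```

```text
shift [  2.    0.6 124.9] twist -0.1 | pos [0.4312 0.3024 0.1729] yaw 8.9 tilt [-0.001  0.001 -1.   ] t 43.4 F [ 0.2  0.7 -3. ]
brass px [322. 157.] 2507 top mid [0.4858 0.3065 0.0639] mean [0.4858 0.3068 0.0675]
brass px [392. 161.] 2462 top mid [0.4915 0.2529 0.0639] mean [0.4915 0.2536 0.0671]
brass px [387. 225.] 2376 top mid [0.4406 0.2474 0.0638] mean [0.4415 0.248  0.0668]
```

View pics/w8.png

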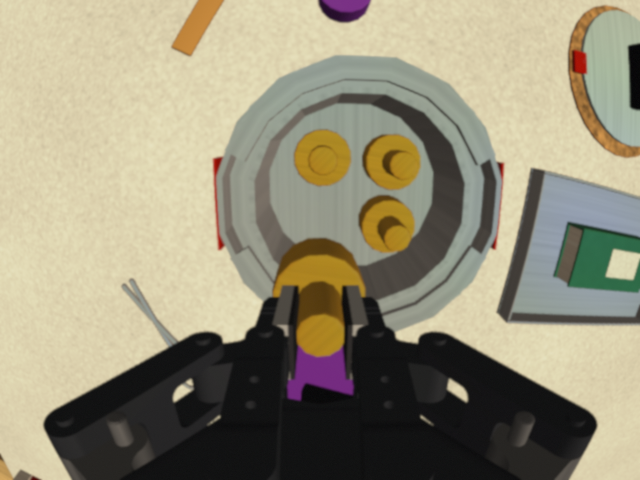

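The three weights stand inside the tin at (322,157), (392,161) and (387,225), and the fourth is held over the free corner.

Call:
jog_arm(
  motion=[
    [-1, 1, 1, 30, 0],
    [-1, 0, 0, 36, 0],
    [-1, 0, 0, 32, 0],
    [-1, 0, 0, 18, 0],
    [-1, 0, 0, 7, 0],
    [-1, 0, 0, 2, 0],
    [-1, 0, 0, 0, 0],
  ],
)

```text
time: 44.0
tool_pos: [0.4338, 0.303, 0.0497]
tcp_rot: [-3.131, -0.245, -0.003]
wrist_force: [0.9, 0.3, -3.5]
width: 0.207
grip_force: 60.0
```

Call:
jog_arm(
  motion=[
    [-1, 0, 0, 1, 0],
    [-1, 0, 0, 0, 0],
    [-0.2, 0, 0, 0, 0],
    [-0.2, 0, 0, 0, 0],
    [-0.2, 0, 0, 0, 0],
    [-0.2, 0, 0, -20, 0],
    [-0.2, 0, 0, -36, 0],
    [-0.2, 0, 0, -36, 0],
    [-0.2, 0, 0, -36, 0],
    [0, 0, 0, -30, 0],
  ],
)

```text
time: 44.83
tool_pos: [0.4333, 0.3034, 0.2092]
tcp_rot: [-3.13, -0.247, -0.005]
wrist_force: [0.7, 1.0, 0.3]
width: 0.496
grip_force: 0.0
```

Call:
jog_arm(
  motion=[
    [0, 0, 30, -20, 0],
    [0, 0, 36, 0, 0],
    [0, 0, 36, 0, 0],
    [0, 0, 36, 0, 0],
    [0, 0, 36, 0, 0],
    [0, 0, 36, 0, 0],
    [0, 0, 36, 0, 0],
    [0, 0, 0, 0, 0],
    [0, 0, 0, 0, 0],
  ],
)

```text
time: 45.58
tool_pos: [0.4716, 0.0583, 0.2264]
tcp_rot: [-3.132, -0.24, -0.002]
wrist_force: [-0.1, 0.5, -0.5]
width: 0.504
grip_force: 0.0
```

```bash
python3 - <<'E'
from h import *
im,P=cloud("top"); weights(P,im); save("t9",im)
im,P=cloud("scene"); save("s9",im)
E
```

```text
brass px [237. 251.] 171 top mid [0.4908 0.2558 0.0665] mean [0.4904 0.2556 0.0669]
brass px [218. 253.] 168 top mid [0.4846 0.3089 0.0665] mean [0.4843 0.3096 0.0669]
brass px [239. 269.] 169 top mid [0.4401 0.2501 0.0673] mean [0.4396 0.2498 0.0671]
brass px [220. 272.] 170 top mid [0.4319 0.3057 0.0656] mean [0.4308 0.305  0.0672]
```

View pics/s9.png

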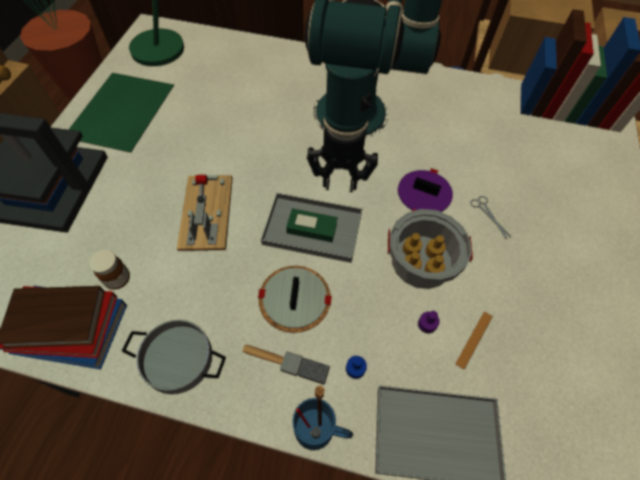

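The scene shows the book flat in the tray with its label up at (312,225), the clamp arm down, the lid on the mat, four weights upright in the tin, and the jar, folder and brush where they were.

```bash
python3 -c "
from workcell import bot
print(bot.finish_job())"
```

```text
the job is handed in; nothing more can be done
None
```

The job is done and handed in at about 46 s of the 210 s allowed: the book is label up in the tray, the clamp arm is back down, the lid is on the cork mat, and all four brass weights stand in the open tin; the jar, folder and brush were not moved.

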